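# Seat a sample cassette against the reader's sprung plunger and hold it

## Task

Take the sample cassette with the orange tab out of the rack and slide it foot first into the slot in the top of the cream-coloured reader. Push it down against the sprung plunger until it meets the hard stop, firmly but without forcing it, and keep the push on: the program finishes while the gripper still holds the cassette and presses it against the stop, since it springs back up when the push stops. Leave the blue-tabbed cassette, the bottle and the jar where they are.

Things in the scene. Friction and masses are not known exactly. Their poses are not given: they have to be found in the camera images.
- cassette_tab (a point): Centre of the orange grip tab of the cassette to load. The cassette is a grey slab 12 mm thick (x) x 70 mm wide (y) x 80 mm tall (z up) with, on top, an orange tab 12 x 36 x 40 mm tall, in the middle of its width. Total height 120 mm; this point is 100 mm above the foot and 20 mm below the top of the tab. 80 to 160 g. Symmetric: it may go into the reader either way round. Grip the tab across its 12 mm thickness (along the x axis), from above.
- cassette_foot (a point): Centre of the lower face of the orange-tabbed cassette (100 mm below the tab's centre); axes as the tab's. It starts upright in one of the two pockets of the rack, its foot 10 mm above the bench.
- spare_tab (a point): Centre of the blue tab of the other cassette, same shape and size, standing in the other pocket of the rack: leave it alone.
- rack: Aluminium rack, fixed, 60 mm (x) x 190 mm (y) x 40 mm high, origin at the centre of its underside. Two pockets 18 x 76 mm, 30 mm deep, end to end along its y at -45 and +45 mm; the cassettes stand in them with their width along the rack's y. Which pocket holds which cassette varies.
- reader_mouth (a point): Centre of the slot's mouth in the flat top of the reader, 100 mm above the bench; axes of the reader (x across the slot, y along the slot, z up). The reader is a fixed cream box 120 mm (x) x 170 mm (y) x 100 mm high, centred on the slot. The slot is 15 mm (x) x 73 mm (y) with 4 mm bevelled edges, vertical, 50 mm deep.
- reader_seat (a point): Centre of the slot's bottom, at the height of the hard stop, 50 mm straight below the mouth; same axes. When the cassette is home its foot is at this point, so its tab's centre is 100 mm above it.
- reader_stop: The hard stop: two fixed steel ledges at the bottom of the slot, under the two ends of the cassette's foot, their tops 50 mm below the mouth.
- plunger (a joint): Travel of the brass sprung plunger in the middle of the slot, m: 0 = up (its top 38 mm below the mouth), 0.012 = level with the hard stop. Its spring pushes up with 4 N at first touch, 8 N at the stop; a steady push of 12 to 30 N in all keeps the cassette on the stop, a lighter one leaves it floating. An orange pin on the reader sinks with it: 14 mm proud of the top at rest, 2 mm at the stop.
- bottle: White bottle with a blue cap, 60 mm diameter, 110 mm high, origin at the centre of its underside: leave it alone.
- jar: Small amber jar with a black cap, 40 mm diameter, 55 mm high, origin at the centre of its underside: leave it alone.
Things that resemble listed ones, but are neither listed nor needed, are in the scene too. Of the things that look like the part that bears reader_mouth, take the one that is farthest from the robot's base at the start.

How it is judged (in metres and radians):
At the end, for the whole second after the job is handed in: The orange-tabbed cassette stands upright in the reader's slot, its foot within 4 mm of the seat and within 0.08 rad of upright, the plunger pressed to at least 10.5 mm, the cassette bearing on the stop ledges with more than 1 N, still held by the fingers (more than 2 N) and at rest (distance between cassette_foot and reader_seat below 0.004 m and angle between the z axis of cassette_foot and the z axis of reader_seat, either way round below 0.08 rad and angle between the y axis of cassette_foot and the y axis of reader_seat, either way round below 0.1 rad and value of joint plunger above 0.0105 m and contact force between cassette and reader_stop above 1 N and contact force between the fingers and cassette above 2 N and linear speed of cassette below 0.02 m/s); the arm keeps its last pose, push and grip.
It fails at once if the blue-tabbed cassette is disturbed (moved over 20 mm) (distance of spare_tab from where it was at the start of the episode above 0.02 m).
It fails at once if the bottle is moved over 20 mm (distance of bottle from where it was at the start of the episode above 0.02 m).
It fails at once if the jar is moved over 20 mm (distance of jar from where it was at the start of the episode above 0.02 m).
It fails at once if the cassette is forced onto the stop with more than 60 N (contact force between cassette and reader_stop above 60 N).
It also fails if it takes over 58 s, if anything falls off the work surface, if the arm or the gripper's body presses on something with over 40 N, if the wrist force passes 120 N, or if a joint passes its speed limit or range.

## Robot

A 6-joint arm with a two-finger parallel gripper is mounted at the origin on the work surface. World frame = base frame: x ahead of the robot, y to its left, z up, the work surface at z = 0. Lengths are in mm, angles in rad, forces in N, time in s.
With the tool pointing down it reaches from about 350 to 775 mm from the base axis. Payload 7.3 kg.
Tool frame: the origin (TCP) lies on the centre line of the jaws, within the pads' length; the fingertips stand 17 mm ahead of it and the grasp point (between the pads) lies 2 mm behind it; z points along the fingers, y is the line along which they close (so a half turn about z gives the same grasp; the last joint's range is limited). The gripper opens to 92 mm and grips with 3 to 60 N. Pads are 19 mm wide; open, the fingers measure 130 mm over their backs; the gripper's body (75 mm by 190 mm) begins 47 mm behind the grasp point.
Start: joints at [1.03, 0.342, 1.524, -0, 1.275, -0.146], TCP at [201.914, 484.638, 243.741] pointing down, gripper open.
Joint ranges: [-2.53, 2.53], [-0.77, 2.02], [0.04, 2.7], [-1, 4.14], [0.28, 2.66], [-3.11, 3.11]. Speed limits (rad/s): [2.57, 2.57, 3.14, 3.14, 3.14, 3.14].

## Interface

Orientations are given as [roll, pitch, yaw] about the fixed x, y, z axes, in that order (R = Rz(yaw) Ry(pitch) Rx(roll)).
In Python, from plant import bot gives the robot as it stands. The module is installed in compiled form; this text tells all that it offers.
- The arm moves only by the shell command python3 -m pendant 'ROWS'. ROWS is JSON, a list of rows, each a list of 3 entries, a list of its own where there are three numbers: the shift along the world's x, y, z as a fraction of full scale, then the turn, a rotation vector about the world's x, y, z as a fraction of full scale, then the opening, from -1 (shut) to 1 (fully open), so that 0 is half open. In form: [[[tx, ty, tz], [rx, ry, rz], claw], ...]. A call has exactly 10 rows; each row shifts and turns the commanded pose from where the row before left it; what a row does not reach is not made up. Full scale, the value 1, is 30 mm for a shift and 0.12 rad for a turn. A row lasts 1/12 s, in which the tool goes at most 41.7 mm and 7.16 degrees, less where a joint would pass 70% of its speed; a pose out of reach is approached as far as the arm can. A call with a number of a shift or a turn outside -1 to 1 is refused whole. A call with a gripper value outside its range is refused whole. The fingers move at their own pace and stop on an object; the grip force is fixed at half the most. Time passes only in rows, so rows that do not move let the fingers close, or fill a call up. It gives the time, the measured TCP pose, the force, the opening and the grip force at its end, in the units of the state.
- bot.get_obs(): the state, without advancing time (a new reading comes with each control period).
- bot.capture(name): name is "scene" or "side" or "wrist"; returns the picture (400x640x3 uint8, blue, green, red); there is no depth.
- bot.camera_params(name): a dict with "fovy" (degrees; the focal length in pixels is half the picture's height over the tangent of half this angle, whatever the lens; pixels are square), "cx", "cy" (the principal point, pixels), "camera_from_world" (4x4, takes a point from world to camera coordinates). Camera axes: x right, y down, z forward; pixel columns grow to the right and rows downward; lengths in mm; the calibration is good to about 2 mm. A picture is of the moment at which its call begins: read the wrist's pose just before it. camera_params takes no time and is no camera call; for the wrist camera it gives the pose at the moment of the call.
- bot.close_job(): hands the job in; it is judged then, once.
The state is a dict: "time": time; "joint_positions": joint angles; "dq": joint speeds; "tau": joint torques, N m; "tool_pos": TCP position; "tcp_rot": TCP orientation; "contact_force": force on the tool from outside, world axes, zero at the start; "moment": the same for the moment, N m; "grip_width": finger opening in mm; "finger_force": force on a finger pad.
Only numpy, scipy, OpenCV 4.12 (cv2) and the standard library are available. Lean on these libraries where they do the work, as an engineer would, in place of code of your own. Each camera call takes 0.05 s, during which the arm holds its last target. There are 200 camera calls.

## Working session

There is one attempt and no reset: what is moved stays moved. The work goes in short steps, Python scripts to look and compute and a shell command to move; the robot and the scene stay as the last step left them, time stands still between calls to the robot, and variables do not carry over. Pictures are saved under pics/ and viewed, at most 10 in all, crops included, and the job is handed in when it is done.

```bash
mkdir -p pics; cat > h.py <<'E'
import numpy as np, cv2
from plant import bot
def cam(n):
    p=bot.camera_params(n); return p
def ray(p,u,v):
    f=200/np.tan(np.radians(p["fovy"])/2)
    M=np.array(p["camera_from_world"]);R=M[:3,:3];t=M[:3,3]
    d=R.T@np.array([(u-p["cx"])/f,(v-p["cy"])/f,1.]);return -R.T@t,d
def onplane(p,u,v,z):
    o,d=ray(p,u,v);return o+d*(z-o[2])/d[2]
def proj(p,X):
    f=200/np.tan(np.radians(p["fovy"])/2)
    M=np.array(p["camera_from_world"]);c=M[:3,:3]@np.array(X)+M[:3,3]
    return p["cx"]+f*c[0]/c[2],p["cy"]+f*c[1]/c[2]
E
python3 - <<'E'
from h import *
for n in ["scene","side"]:
    im=bot.capture(n);cv2.imwrite(f"pics/{n}0.png",im)
    p=cam(n);print(n,p["fovy"],p["cx"],p["cy"],ray(p,320,200))
print(bot.get_obs())
E
```

```text
scene 49.529127040586395 324.761977855201 202.78745235375052 (array([1096.64747711, -553.42532788,  880.1681625 ]), array([-0.52124109,  0.52734426, -0.67110188]))
side 54.778237110565804 318.2522102109621 199.3478764696208 (array([ 396.23382894, -814.94155136,  680.65818041]), array([ 0.10225157,  0.83867464, -0.53496992]))
{'time': 0.1, 'joint_positions': array([ 1.03001070e+00,  3.42684414e-01,  1.52489542e+00, -1.71951388e-05,
        1.27540608e+00, -1.46015228e-01]), 'dq': array([-0.00158116,  0.00043883, -0.00297504,  0.00140564, -0.00065209,
        0.00022775]), 'tau': array([ 7.58452443e-04, -4.32003736e+01, -2.44693959e+01,  7.18017155e-02,
        5.26141527e-02, -4.05650894e-05]), 'tool_pos': array([201.7326001 , 484.33688398, 243.1072658 ]), 'tcp_rot': array([-3.14021183e+00, -1.86446562e-04,  2.74682714e+00]), 'contact_force': array([-1.09304051,  0.27054555,  0.01136192]), 'moment': array([ 0.01668304, -0.02649379, -0.05202026]), 'finger_force': 0.0, 'grip_width': 91.72738280859022}
```

View pics/scene0.png

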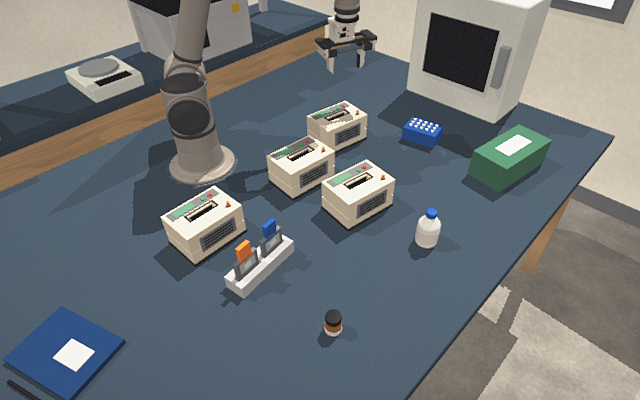

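View pics/side0.png

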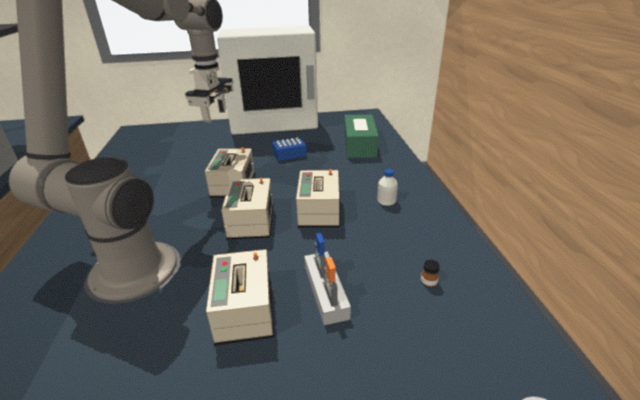

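The scene view shows four readers, with slots at about (201,212), (301,153), (357,181) and (338,115). The orange tab is at (243,251), the blue tab at (268,229), the bottle at (428,230) and the jar at (333,322). In the side view the orange tab is at (331,268).

```bash
python3 - <<'E'
from h import *
p=cam("scene");q=cam("side")
for n,a,b in [("A",(201,212),(239,279)),("B",(301,153),(248,195)),("C",(357,181),(319,184)),("D",(338,115),(234,161))]:
    X=onplane(p,*a,100);Y=onplane(q,*b,100);print(n,X.round(),Y.round(),np.hypot(*X[:2]).round())
im=cv2.imread("pics/scene0.png");im2=cv2.imread("pics/side0.png")
def masks(im,lo,hi,nm):
    h=cv2.cvtColor(im,cv2.COLOR_BGR2HSV);m=cv2.inRange(h,np.array(lo),np.array(hi))
    n,l,s,c=cv2.connectedComponentsWithStats(m)
    print(nm,[(s[i].tolist(),c[i].round(1).tolist()) for i in range(1,n) if s[i,4]>15])
for i in (im,im2):
    masks(i,(8,150,120),(20,255,255),"orange"); masks(i,(100,150,80),(120,255,255),"blue")
for n,z,a,b in [("or",110,(243,251),(331,268)),("bl",110,(268,229),(320,243)),("bottlebase",0,(428,244),(387,203)),("jar",55,(333,314),(431,265))]:
    print(n,onplane(p,*a,z).round(),onplane(q,*b,z).round())
E
```

```text
A [ 294. -185.  100.] [ 294. -188.  100.] 347.0
B [301. 175. 100.] [305. 157. 100.] 348.0
C [512. 188. 100.] [516. 185. 100.] 546.0
D [237. 414. 100.] [253. 389. 100.] 477.0
orange [([232, 3, 7, 10, 40], [235.2, 7.3]), ([235, 240, 19, 26, 245], [243.1, 250.7]), ([325, 323, 17, 9, 56], [332.9, 327.7])]
blue [([402, 117, 41, 31, 685], [421.7, 133.5]), ([427, 208, 10, 11, 94], [431.3, 212.9]), ([262, 218, 14, 20, 187], [268.8, 227.6]), ([3, 306, 121, 94, 5062], [61.9, 351.6])]
orange [([326, 258, 9, 24, 160], [330.1, 268.8])]
blue [([273, 139, 33, 22, 408], [289.5, 150.9]), ([385, 169, 8, 7, 46], [388.5, 172.1]), ([316, 233, 8, 22, 121], [320.0, 242.7])]
or [ 489. -200.  110.] [ 492. -196.  110.]
bl [ 478. -112.  110.] [ 480. -107.  110.]
bottlebase [752. 208.   0.] [737. 198.   0.]
jar [ 735. -156.   55.] [ 736. -164.   55.]
```

Reader C, at about (512,188) and 546 mm from the base, is the farthest, so it is the target. The orange tab is at about (490,-198). I'll check where the wrist camera sits before moving.

```bash
python3 - <<'E'
from h import *
p=cam("wrist");o,d=ray(p,p["cx"],p["cy"]);print(p["fovy"],o.round(),d.round(3),ray(p,p["cx"]+100,p["cy"])[1].round(2))
im=cv2.imread("pics/side0.png")[130:300,180:400]
im2=cv2.imread("pics/scene0.png")[120:290,210:430]
cv2.imwrite("pics/c.png",cv2.resize(np.vstack([im2]),None,fx=3.5,fy=3.5,interpolation=cv2.INTER_CUBIC))
E
python3 -m pendant '[[[1,-1,0.6],[0,0,-1],1],[[1,-1,0.6],[0,0,-1],1],[[1,-1,0.6],[0,0,-1],1],[[1,-1,0],[0,0,-1],1],[[1,-1,0],[0,0,-1],1],[[1,-1,0],[0,0,-1],1],[[1,-1,0],[0,0,-1],1],[[1,-1,0],[0,0,-1],1],[[0,-1,0],[0,0,-0.8],1],[[0,0,0],[0,0,0],1]]'
```

```text
65.18686324243001 [143. 509. 384.] [ 0.225 -0.095 -0.97 ] [ 0.35  0.2  -0.97]
time: 0.93
tool_pos: [431.7, 221.5, 291.8]
tcp_rot: [-3.14, 0.002, 1.681]
contact_force: [0.8, 0.7, 0.0]
grip_width: 92.1
finger_force: 0.0
```

```bash
python3 -m pendant '[[[1,-1,0],[0,0,0],1],[[1,-0.1,0],[0,0,0],1],[[0.7,0,0],[0,0,0],1],[[0,0,0],[0,0,0],1],[[0,0,0],[0,0,0],1],[[0,0,0],[0,0,0],1],[[0,0,0],[0,0,0],1],[[0,0,0],[0,0,0],1],[[0,0,0],[0,0,0],1],[[0,0,0],[0,0,0],1]]'
python3 - <<'E'
from h import *
import pickle
p=cam("wrist");im=bot.capture("wrist");cv2.imwrite("pics/w1.png",im);pickle.dump(p,open("w1.pkl","wb"))
print(bot.get_obs()["tool_pos"],proj(p,(512,188,100)))
E
```

```text
time: 1.77
tool_pos: [510.6, 193.8, 292.9]
tcp_rot: [3.141, -0.0, 1.691]
contact_force: [0.6, 0.1, -0.0]
grip_width: 91.6
finger_force: 0.0
[510.75680595 193.67243119 292.84867813] (np.float64(318.44215851132884), np.float64(184.25323680148875))
```

View pics/w1.png

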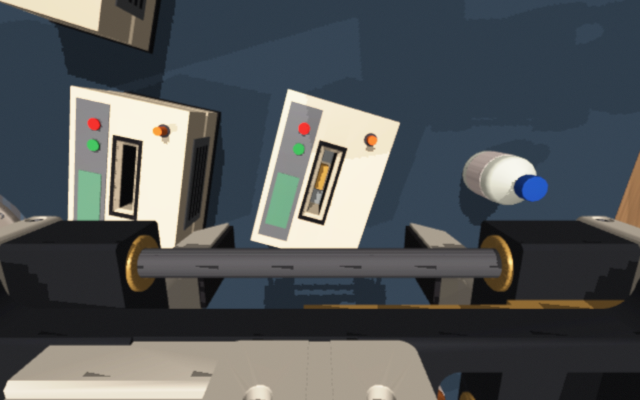

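The wrist view shows the target reader in the middle, with its slot frame at about (300-346, 142-222). The brass plunger is visible inside it, and the pin is at (371,140). I'll fit the slot rectangle on the z=100 plane.

```bash
cat > slot.py <<'E'
from h import *
def fit(im,p,box,z=100):
    x0,x1,y0,y1=box
    g=cv2.cvtColor(im,cv2.COLOR_BGR2GRAY)[y0:y1,x0:x1]
    m=(g<90).astype(np.uint8)
    cs,_=cv2.findContours(m,cv2.RETR_EXTERNAL,cv2.CHAIN_APPROX_NONE)
    c=max(cs,key=cv2.contourArea)[:,0]+[x0,y0]
    print("bbox",c.min(0),c.max(0))
    P=np.array([onplane(p,u,v,z)[:2] for u,v in c],np.float32)
    (cx,cy),wh,a=cv2.minAreaRect(P)
    B=cv2.boxPoints(((cx,cy),wh,a));e=[B[1]-B[0],B[2]-B[1]]
    l=max(e,key=np.linalg.norm);l=l*np.sign(l[1])
    print("centre",cx,cy,"size",wh,"long axis yaw from y",np.arctan2(-l[0],l[1]))
E
python3 - <<'E'
from slot import *
import pickle
p=pickle.load(open("w1.pkl","rb"));im=cv2.imread("pics/w1.png")
fit(im,p,(292,352,130,232))
for n,u,v in [("tl",289,90),("tr",399,123),("bl",251,240),("pin",371,140)]: print(n,onplane(p,u,v,100).round(1))
E
```

```text
bbox [299 141] [346 224]
centre 515.0572509765625 189.02346801757812 size (88.67545318603516, 29.702743530273438) long axis yaw from y -0.15879059
tl [470.6 281.3 100. ]
tr [587.3 262.7 100. ]
bl [443.4 114.2 100. ]
pin [561.2 241.9 100. ]
```

Reader centre is about (515.1,188.9) with yaw -0.159, and the corner measurements agree. Next I'll go above the cassette.

```bash
python3 -m pendant '[[[0,-1,0],[0,0,0],1],[[0,-1,0],[0,0,0],1],[[0,-1,0],[0,0,0],1],[[0,-1,0],[0,0,0],1],[[0,-1,0],[0,0,0],1],[[0,-1,0],[0,0,0],1],[[0,-1,0],[0,0,0],1],[[0,-1,0],[0,0,0],1],[[0,-1,0],[0,0,0],1],[[0,-1,0],[0,0,0],1]]'
python3 -m pendant '[[[-0.35,-1,0],[0,0,0],1],[[-0.35,-1,0],[0,0,0],1],[[0,-0.7,0],[0,0,0],1],[[0,0,0],[0,0,0],1],[[0,0,0],[0,0,0],1],[[0,0,0],[0,0,0],1],[[0,0,0],[0,0,0],1],[[0,0,0],[0,0,0],1],[[0,0,0],[0,0,0],1],[[0,0,0],[0,0,0],1]]'
python3 - <<'E'
from h import *
import pickle
p=cam("wrist");im=bot.capture("wrist");cv2.imwrite("pics/w2.png",im);pickle.dump(p,open("w2.pkl","wb"))
print(bot.get_obs()["tool_pos"],proj(p,(490,-198,130)))
E
```

```text
time: 2.65
tool_pos: [510.8, -107.9, 292.8]
tcp_rot: [3.141, 0.0, 1.691]
contact_force: [0.8, -0.5, -0.1]
grip_width: 91.8
finger_force: 0.0
time: 3.48
tool_pos: [490.2, -186.8, 292.6]
tcp_rot: [3.141, 0.0, 1.692]
contact_force: [0.4, -0.0, 0.9]
grip_width: 91.9
finger_force: 0.0
[ 490.20404408 -186.96085727  292.6068756 ] (np.float64(316.18486525046137), np.float64(195.58954561035546))
```

View pics/w2.png

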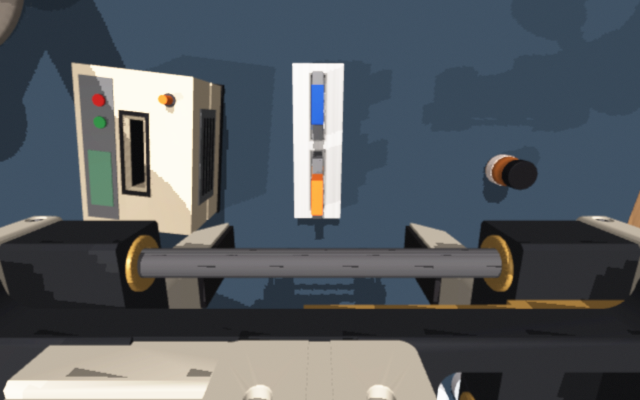

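The wrist view shows the orange tab at (311-324, 174-216), with its top face at about v 180-216, and the blue tab above it at (311-324, 84-124). The rack lies parallel to the image columns.

```bash
python3 - <<'E'
from h import *
import pickle
p=pickle.load(open("w2.pkl","rb"));im=cv2.imread("pics/w2.png")
h=cv2.cvtColor(im,cv2.COLOR_BGR2HSV)
for nm,lo,hi,y in [("or",(8,150,100),(20,255,255),(150,225)),("bl",(100,200,80),(125,255,255),(60,140))]:
    m=cv2.inRange(h,lo,hi);r=m[y[0]:y[1],295:345]
    vs,us=np.nonzero(r);vs+=y[0];us+=295
    V=h[...,2]
    print(nm,us.min(),us.max(),vs.min(),vs.max(),[int(V[v,318]) for v in range(vs.min(),vs.max()+1,2)])
    for v in range(vs.min(),vs.max()+1,6):
        k=us[vs==v]; print(v,k.min(),k.max(),onplane(p,(k.min()+k.max())/2,v,130).round(1)[:2],(onplane(p,k.max()+.5,v,130)-onplane(p,k.min()-.5,v,130)).round(1)[:2])
E
```

```text
or 311 322 174 215 [205, 220, 221, 244, 254, 254, 254, 254, 254, 254, 254, 254, 254, 254, 254, 254, 254, 254, 254, 254, 250]
174 312 321 [ 487.7 -176.2] [9.8 1.2]
180 311 322 [ 488.4 -182.2] [11.8  1.4]
186 311 322 [ 489.1 -188.2] [11.8  1.4]
192 311 322 [ 489.9 -194.3] [11.9  1.5]
198 311 322 [ 490.6 -200.4] [11.9  1.5]
204 311 322 [ 491.4 -206.6] [12.   1.5]
210 312 321 [ 492.1 -212.9] [10.   1.2]
bl 321 321 121 122 [225]
121 321 321 [ 485.9 -125.4] [0.9 0.1]
```

Tab centre is (490.5,-200) with yaw about 0.12, which matches the tool. The 12 x 36 mm size checks out. Going down to grasp.

```bash
python3 -m pendant '[[[0,-0.44,-0.5],[0,0,0],1],[[0,0,-1],[0,0,0],0.2],[[0,0,-1],[0,0,0],0.2],[[0,0,-1],[0,0,0],0.2],[[0,0,-1],[0,0,0],0.2],[[0,0,-0.8],[0,0,0],0.2],[[0,0,-0.5],[0,0,0],0.2],[[0,0,-0.3],[0,0,0],0.2],[[0,0,0],[0,0,0],0.2],[[0,0,0],[0,0,0],0.2]]'
python3 -m pendant '[[[0,0,0],[0,0,0],-1],[[0,0,0],[0,0,0],-1],[[0,0,0],[0,0,0],-1],[[0,0,0],[0,0,0],-1],[[0,0,0],[0,0,0],-1],[[0,0,0],[0,0,0],-1],[[0,0,0],[0,0,0],-1],[[0,0,0],[0,0,0],-1],[[0,0,0],[0,0,0],-1],[[0,0,0],[0,0,0],-1]]'
```

```text
time: 4.37
tool_pos: [490.4, -200.8, 109.9]
tcp_rot: [3.141, 0.0, 1.691]
contact_force: [0.8, -0.0, 0.7]
grip_width: 55.5
finger_force: 0.0
time: 5.2
tool_pos: [490.1, -200.7, 109.6]
tcp_rot: [3.141, 0.0, 1.691]
contact_force: [0.6, 0.8, 1.7]
grip_width: 11.9
finger_force: 30.0
```

Gripped at 11.9 mm with 30 N. Lifting and carrying it over.

```bash
python3 -m pendant '[[[0,0,0.5],[0,0,0],-1],[[0,0,0.8],[0,0,0],-1],[[0,0,0.8],[0,0,0],-1],[[0,0,0.8],[0,0,0],-1],[[0,0,0.8],[0,0,0],-1],[[0,0,0.8],[0,0,0],-1],[[0,0,0.5],[0,0,0],-1],[[0,0,0],[0,0,0],-1],[[0,0.3,0],[0,0,0],-1],[[0,0.6,0],[0,0,0],-1]]'
python3 -m pendant '[[[0,0.9,0],[0,0,-0.2],-1],[[0,0.9,0],[0,0,-0.3],-1],[[0.1,0.9,0],[0,0,-0.3],-1],[[0.1,0.9,0],[0,0,-0.3],-1],[[0.1,0.9,0],[0,0,-0.3],-1],[[0.1,0.9,0],[0,0,-0.3],-1],[[0.1,0.9,0],[0,0,-0.3],-1],[[0.1,0.9,0],[0,0,-0.33],-1],[[0.1,0.9,0],[0,0,0],-1],[[0.12,0.9,0],[0,0,0],-1]]'
python3 -m pendant '[[[0,0.9,0],[0,0,0],-1],[[0,0.9,0],[0,0,0],-1],[[0,0.8,0],[0,0,0],-1],[[0,0.5,0],[0,0,0],-1],[[0,0,0],[0,0,0],-1],[[0,0,0],[0,0,0],-1],[[0,0,0],[0,0,0],-1],[[0,0,0],[0,0,0],-1],[[0,0,0],[0,0,0],-1],[[0,0,0],[0,0,0],-1]]'
python3 - <<'E'
from h import *
for n in ["scene","side"]:
    im=bot.capture(n);cv2.imwrite(f"pics/{n}1.png",im)
a=cv2.imread("pics/scene1.png")[60:230,270:430];b=cv2.imread("pics/side1.png")[90:260,240:400]
cv2.imwrite("pics/s1.png",cv2.resize(np.hstack([a,b]),None,fx=2.5,fy=2.5,interpolation=cv2.INTER_CUBIC))
E
```

```text
time: 6.03
tool_pos: [489.4, -174.0, 257.8]
tcp_rot: [-3.14, -0.001, 1.689]
contact_force: [-0.5, 0.6, -1.5]
grip_width: 12.1
finger_force: 30.0
time: 6.87
tool_pos: [513.3, 98.2, 257.4]
tcp_rot: [-3.138, 0.001, 1.411]
contact_force: [0.0, -0.5, -0.6]
grip_width: 11.6
finger_force: 30.0
time: 7.7
tool_pos: [514.7, 188.5, 259.5]
tcp_rot: [-3.142, 0.0, 1.41]
contact_force: [0.0, 0.0, -0.7]
grip_width: 11.4
finger_force: 30.0
```

View pics/s1.png

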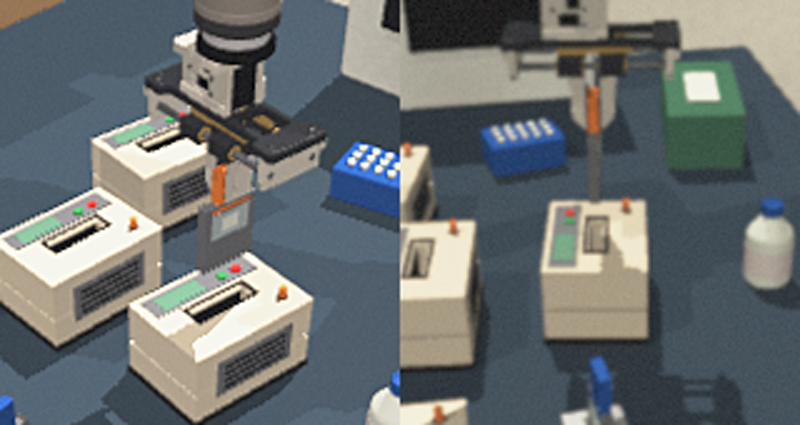

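The two views show the cassette hanging upright above the target slot. Lowering it to just above the mouth, then in by small steps while watching the force.

```bash
python3 -m pendant '[[[0,0,-0.5],[0,0,0],-1],[[0,0,-0.6],[0,0,0],-1],[[0,0,-0.4],[0,0,0],-1],[[0,0,-0.2],[0,0,0],-1],[[0,0,-0.1],[0,0,0],-1],[[0,0,-0.1],[0,0,0],-1],[[0,0,0],[0,0,0],-1],[[0,0,0],[0,0,0],-1],[[0,0,0],[0,0,0],-1],[[0,0,0],[0,0,0],-1]]'
python3 - <<'E'
from h import *
for n in ["scene","side"]:
    im=bot.capture(n);cv2.imwrite(f"pics/{n}2.png",im)
a=cv2.imread("pics/scene2.png")[130:230,310:410];b=cv2.imread("pics/side2.png")[130:230,270:370]
cv2.imwrite("pics/s2.png",cv2.resize(np.hstack([a,b]),None,fx=4,fy=4,interpolation=cv2.INTER_CUBIC))
E
```

```text
time: 8.63
tool_pos: [514.9, 189.3, 203.1]
tcp_rot: [3.14, -0.0, 1.411]
contact_force: [-0.3, -0.9, -2.0]
grip_width: 12.0
finger_force: 30.0
```

View pics/s2.png

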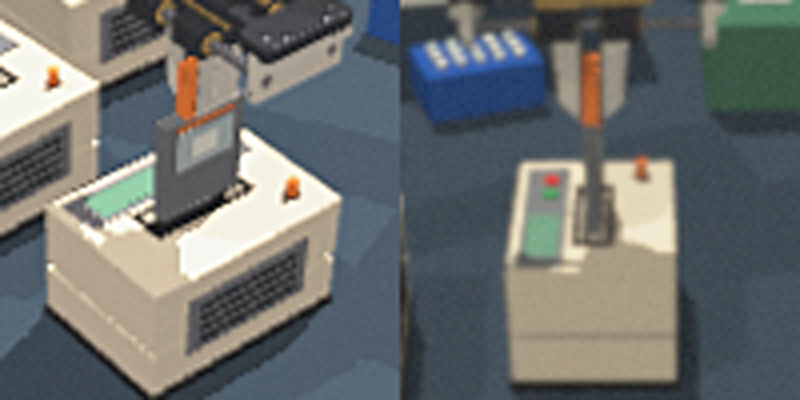

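Both views show the foot just over the slot and centred in its frame. Inserting.

```bash
python3 -m pendant '[[[0,0,-0.1],[0,0,0],-1],[[0,0,-0.1],[0,0,0],-1],[[0,0,-0.1],[0,0,0],-1],[[0,0,-0.1],[0,0,0],-1],[[0,0,0],[0,0,0],-1],[[0,0,0],[0,0,0],-1],[[0,0,0],[0,0,0],-1],[[0,0,0],[0,0,0],-1],[[0,0,0],[0,0,0],-1],[[0,0,0],[0,0,0],-1]]'
```

```text
time: 9.57
tool_pos: [514.7, 189.3, 190.7]
tcp_rot: [3.141, -0.0, 1.411]
contact_force: [0.5, -0.2, -1.7]
grip_width: 11.9
finger_force: 30.0
```

```bash
python3 -m pendant '[[[0,0,-0.1],[0,0,0],-1],[[0,0,-0.1],[0,0,0],-1],[[0,0,-0.1],[0,0,0],-1],[[0,0,-0.1],[0,0,0],-1],[[0,0,-0.1],[0,0,0],-1],[[0,0,-0.1],[0,0,0],-1],[[0,0,-0.1],[0,0,0],-1],[[0,0,0],[0,0,0],-1],[[0,0,0],[0,0,0],-1],[[0,0,0],[0,0,0],-1]]'
```

```text
time: 10.4
tool_pos: [514.7, 189.3, 169.6]
tcp_rot: [3.141, -0.0, 1.411]
contact_force: [0.5, 0.7, -1.4]
grip_width: 11.7
finger_force: 30.0
```

Free so far, with the foot at about 70 mm. Next comes plunger contact, at a TCP height of about 162.

```bash
python3 -m pendant '[[[0,0,-0.1],[0,0,0],-1],[[0,0,-0.1],[0,0,0],-1],[[0,0,-0.1],[0,0,0],-1],[[0,0,-0.1],[0,0,0],-1],[[0,0,-0.1],[0,0,0],-1],[[0,0,0],[0,0,0],-1],[[0,0,0],[0,0,0],-1],[[0,0,0],[0,0,0],-1],[[0,0,0],[0,0,0],-1],[[0,0,0],[0,0,0],-1]]'
python3 -m pendant '[[[0,0,-0.04],[0,0,0],-1],[[0,0,-0.04],[0,0,0],-1],[[0,0,-0.04],[0,0,0],-1],[[0,0,0],[0,0,0],-1],[[0,0,0],[0,0,0],-1],[[0,0,0],[0,0,0],-1],[[0,0,0],[0,0,0],-1],[[0,0,0],[0,0,0],-1],[[0,0,0],[0,0,0],-1],[[0,0,0],[0,0,0],-1]]'
```

```text
time: 11.23
tool_pos: [514.8, 189.3, 154.9]
tcp_rot: [3.141, -0.0, 1.411]
contact_force: [-0.3, -0.2, 4.9]
grip_width: 11.7
finger_force: 30.0
time: 12.07
tool_pos: [514.8, 189.3, 151.3]
tcp_rot: [3.141, -0.0, 1.411]
contact_force: [-0.7, -0.6, 7.0]
grip_width: 12.3
finger_force: 30.0
```

```bash
python3 -m pendant '[[[0,0,-0.02],[0,0,0],-1],[[0,0,-0.02],[0,0,0],-1],[[0,0,0],[0,0,0],-1],[[0,0,0],[0,0,0],-1],[[0,0,0],[0,0,0],-1],[[0,0,0],[0,0,0],-1],[[0,0,0],[0,0,0],-1],[[0,0,0],[0,0,0],-1],[[0,0,0],[0,0,0],-1],[[0,0,0],[0,0,0],-1]]'
```

```text
time: 12.9
tool_pos: [514.8, 189.3, 150.2]
tcp_rot: [3.141, -0.0, 1.411]
contact_force: [-1.3, 0.2, 6.1]
grip_width: 12.0
finger_force: 30.0
```

```bash
python3 -m pendant '[[[0,0,-0.02],[0,0,0],-1],[[0,0,0],[0,0,0],-1],[[0,0,0],[0,0,0],-1],[[0,0,0],[0,0,0],-1],[[0,0,0],[0,0,0],-1],[[0,0,0],[0,0,0],-1],[[0,0,0],[0,0,0],-1],[[0,0,0],[0,0,0],-1],[[0,0,0],[0,0,0],-1],[[0,0,0],[0,0,0],-1]]'
python3 -m pendant '[[[0,0,-0.01],[0,0,0],-1],[[0,0,0],[0,0,0],-1],[[0,0,0],[0,0,0],-1],[[0,0,0],[0,0,0],-1],[[0,0,0],[0,0,0],-1],[[0,0,0],[0,0,0],-1],[[0,0,0],[0,0,0],-1],[[0,0,0],[0,0,0],-1],[[0,0,0],[0,0,0],-1],[[0,0,0],[0,0,0],-1]]'
```

```text
time: 13.73
tool_pos: [514.8, 189.3, 149.6]
tcp_rot: [3.141, -0.0, 1.411]
contact_force: [-1.1, -0.3, 6.4]
grip_width: 12.2
finger_force: 30.0
time: 14.57
tool_pos: [514.8, 189.3, 149.6]
tcp_rot: [3.141, -0.0, 1.411]
contact_force: [-2.0, -0.5, 9.6]
grip_width: 12.1
finger_force: 30.0
```

```bash
python3 -m pendant '[[[0,0,-0.01],[0,0,0],-1],[[0,0,0],[0,0,0],-1],[[0,0,0],[0,0,0],-1],[[0,0,0],[0,0,0],-1],[[0,0,0],[0,0,0],-1],[[0,0,0],[0,0,0],-1],[[0,0,0],[0,0,0],-1],[[0,0,0],[0,0,0],-1],[[0,0,0],[0,0,0],-1],[[0,0,0],[0,0,0],-1]]'
```

```text
time: 15.4
tool_pos: [514.8, 189.3, 149.6]
tcp_rot: [3.14, -0.0, 1.411]
contact_force: [-2.6, 0.2, 11.2]
grip_width: 11.8
finger_force: 30.0
```

It is on the stop: z stays put while the force rises by about 7.5 N per mm. Adding about 1 mm more to reach roughly 20 N.

```bash
python3 -m pendant '[[[0,0,-0.01],[0,0,0],-1],[[0,0,-0.01],[0,0,0],-1],[[0,0,-0.01],[0,0,0],-1],[[0,0,0],[0,0,0],-1],[[0,0,0],[0,0,0],-1],[[0,0,0],[0,0,0],-1],[[0,0,0],[0,0,0],-1],[[0,0,0],[0,0,0],-1],[[0,0,0],[0,0,0],-1],[[0,0,0],[0,0,0],-1]]'
python3 - <<'E'
from h import *
for n in ["scene","side"]:
    im=bot.capture(n);cv2.imwrite(f"pics/{n}3.png",im)
a=cv2.imread("pics/scene3.png")[130:230,310:410];b=cv2.imread("pics/side3.png")[130:230,270:370]
cv2.imwrite("pics/s3.png",cv2.resize(np.hstack([a,b]),None,fx=4,fy=4,interpolation=cv2.INTER_CUBIC))
o=bot.get_obs();print(o["tool_pos"],o["contact_force"],o["moment"])
E
```

```text
time: 16.23
tool_pos: [514.9, 189.3, 149.6]
tcp_rot: [3.14, -0.001, 1.411]
contact_force: [-4.8, -1.5, 17.5]
grip_width: 12.1
finger_force: 30.0
[514.87961208 189.35569467 149.56883033] [-5.85008002 -1.59216695 17.70868913] [-0.30360484  1.20337164  0.00649141]
```

View pics/s3.png

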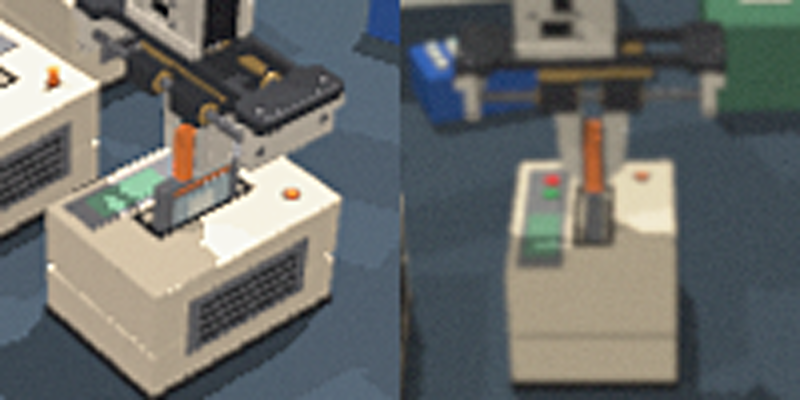

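The cassette is seated with about 19 N of push. The orange pin, at (290,193) in the crop, has sunk nearly flush, and TCP z matches the seat height (149.6). Handing in.

```bash
python3 -c "
from plant import bot
print(bot.close_job())"
```

```text
the job is handed in; nothing more can be done
None
```

I handed the job in with the orange-tabbed cassette on the hard stop of the farthest reader, still gripped and pressed down with about 18–19 N; the hand-in call returned no verdict.

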